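Finish packing the spares carton on the operations desk

TASK

Finish packing the open cardboard carton: stand the long blue box and the short green box in it, one on each side of the grey box that is already taped in, so that all three fit at once. Both must stand upright and flat on the carton's floor; set them down rather than dropping them, and let go.

Things in the scene. Friction and masses are not known exactly. Their poses are not given: they have to be found in the camera images.
- carton: Open brown cardboard carton, fixed to the desk: outside 88 (x) x 281 (y) x 45 mm high, walls and floor 4 mm, inside 80 x 273 mm. Origin under its centre at desk level; x across, y along its long side, z up. The grey box in it leaves two gaps along y, 134 mm (long) and 84 mm (short); which side is which varies.
- grey_box: Grey box with tan tape, fixed in the carton: 50 (x) x 55 (y) x 75 mm high. Origin under its centre on the carton floor, axes parallel to the carton's, 25 mm from the carton's centre along the carton's +y or -y. The short gap is on the side it is shifted to, its middle 94.5 mm from the carton's centre along y; the long gap is on the other side, its middle 69.5 mm from the centre.
- blue_box_center (a point): Centre (47.5 mm above the underside) of the long blue box with white label and band: 50 (x) x 110 (y) x 95 mm high, about 0.25 kg, standing upright on the desk, z up. Grip it across its 50 mm width near the top, so that the fingers stay above the carton's rim. Fits only the long gap.
- green_box_center (a point): Centre (47.5 mm above the underside) of the short green box with yellow label and band: 50 (x) x 60 (y) x 95 mm high, about 0.18 kg, standing upright on the desk, z up. Grip it across its 50 mm width near the top. It must take the short gap, or the blue box has no room. Red and black boxes beside it (up to 80 mm high) are not wanted.
Mind the look-alikes: they are no part of the job. What is meant by the part that bears green_box_center is not purple, and is the larger of those in its own colour.

How it is judged:
At the end, for the whole second after the job is handed in: Both the blue and the green box are inside the carton (centre within 30 mm of its middle line and 135 mm of its centre along its length, which the walls ensure), standing on its floor (centre 51.5 mm above the desk, to 6 mm), upright to about 7 degrees and at rest (under 20 mm/s) (x of blue_box_center in the frame of carton between -0.03 and 0.03 m and y of blue_box_center in the frame of carton between -0.135 and 0.135 m and z of blue_box_center in the frame of carton between 0.0455 and 0.0575 m and angle between each of blue_box_center, green_box_center's own z axis and vertical below 0.12 rad and linear speed of each of blue_box, green_box below 0.02 m/s and x of green_box_center in the frame of carton between -0.03 and 0.03 m and y of green_box_center in the frame of carton between -0.135 and 0.135 m and z of green_box_center in the frame of carton between 0.0455 and 0.0575 m); the robot touches nothing.
It fails at once if the blue box is dropped: it falls free faster than 0.8 m/s (a fall of more than about 30 mm) (linear speed of blue_box above 0.8 m/s and contact force between the fingers and blue_box below 0.1 N).
It fails at once if the green box is dropped: it falls free faster than 0.8 m/s (a fall of more than about 30 mm) (linear speed of green_box above 0.8 m/s and contact force between the fingers and green_box below 0.1 N).
It also fails if it takes over 54 s, if anything falls off the work surface, if the arm or the gripper's body presses on something with over 40 N, if the wrist force passes 120 N, or if a joint passes its speed limit or range.

ROBOT

A 6-joint arm with a two-finger parallel gripper is mounted at the origin on the work surface. World frame = base frame: x ahead of the robot, y to its left, z up, the work surface at z = 0. Lengths are in m, angles in rad, forces in N, time in s.
With the tool pointing down it reaches from about 0.3 to 0.875 m from the base axis. Payload 6.4 kg.
Tool frame: the origin (TCP) lies at the very end of the fingers, on their centre line; the grasp point (between the pads) lies 19 mm behind it; z points along the fingers, y is the direction in which the jaws open and shut (so a half turn about z gives the same grasp; the last joint's range is limited). The gripper opens to 85 mm and grips with 20 to 120 N. Pads are 22 mm wide; open, the fingers measure 114 mm over their backs; the gripper's body (76 mm by 85 mm) begins 54 mm behind the grasp point. The pads swing forward as they close: fully open they stand 13 mm farther back than shut.
Start: joints at [1.107, 0.181, 1.607, -0, 1.354, -0.206], TCP at [0.147, 0.556, 0.231] pointing down, gripper open.
Joint ranges: [-2.99, 2.99], [-0.89, 2.07], [0.3, 2.58], [-1.14, 4.28], [0, 2.63], [-3.12, 3.12]. Speed limits (rad/s): [2.57, 2.57, 3.01, 3.14, 3.14, 3.14].

INTERFACE

Orientations are given as a unit quaternion [w, x, y, z].
In Python, from bench import telemetry, imaging, ctrl gives the robot as it stands.
- The arm moves only by the shell command python3 -m pendant 'ROWS' [OPENING]. ROWS is JSON, a list that holds one entry, the list of rows, each a list of 6 numbers: the shift along the tool's x, y, z in units of 200 mm (1.0 is 200 mm), then the turn, a rotation vector about the tool's x, y, z in units of pi rad (1.0 is pi rad). In form: [[[tx, ty, tz, rx, ry, rz], ...]]. A call has 1 to 12 rows; each row shifts and turns the pose as measured when the row begins, along the tool's axes as they then stand; what a row does not reach is not made up. A row lasts 1/8 s, in which the tool goes at most 62.5 mm and 10.7 degrees, less where a joint would pass 70% of its speed; a pose out of reach is approached as far as the arm can. A call with a number of a shift or a turn outside -1 to 1 is refused whole. A call with a gripper value outside its range is refused whole. OPENING is the closure, from 0 (fully open) to 1 (shut), set as the call begins (- or left out, the last holds). The fingers move at their own pace and stop on an object; the grip force is fixed at half the most. Time passes only in rows, so rows that do not move let the fingers close. It gives the time, the measured TCP pose, the force and the opening at its end, in the units of the state.
- telemetry.get_obs(): the state, without advancing time (a new reading comes with each control period).
- imaging.camera(name): name is "scene" or "top" or "wrist"; returns a dict with "pixels" (420x560x3 uint8, blue, green, red), "vfov" (degrees; the focal length in pixels is half the picture's height over the tangent of half this angle, whatever the lens; pixels are square), "cx", "cy" (the principal point, pixels), "R" (3x3) and "t" (3): a world point X has camera coordinates R X + t. Camera axes: x right, y down, z forward; pixel columns grow to the right and rows downward; lengths in m; the calibration is good to about 2 mm. The wrist camera is an equidistant fisheye: a pixel r from the principal point sees the ray r / f radians off the axis. A picture is of the moment at which its call begins. There is no depth.
- ctrl.hand_in(): hands the job in, once; it reports no verdict.
The state is a dict: "time_s": time; "q": joint angles; "dq": joint speeds; "joint_efforts": joint torques, N m; "eef_pos": TCP position; "eef_rot": TCP orientation; "wrist_force": force on the tool from outside, world axes, zero at the start; "torque": the same for the moment, N m; "opening": opening from 0.0 (shut) to 1.0 (fully open).
Only numpy, scipy, OpenCV 4.12 (cv2) and the standard library are available. Lean on these libraries where they do the work, as an engineer would, in place of code of your own. Each camera call takes 0.05 s, during which the arm holds its last target.

## Working session

There is one attempt and no reset: what is moved stays moved. The work goes in short steps, Python scripts to look and compute and a shell command to move; the robot and the scene stay as the last step left them, time stands still between calls to the robot, and variables do not carry over. Pictures are saved under pics/ and viewed, and the job is handed in when it is done.

```bash
mkdir -p pics; python3 - <<'E'
from bench import telemetry, imaging
import cv2,numpy as np
print(telemetry.get_obs())
for n in ["scene","top","wrist"]:
    c=imaging.camera(n); cv2.imwrite(f"pics/{n}0.png",c["pixels"]); print(n,c["vfov"],c["cx"],c["cy"],np.round(c["R"],3).tolist(),np.round(c["t"],3))
E
```

```text
{'time_s': 0.0, 'q': array([ 1.10671189e+00,  1.81543244e-01,  1.60797792e+00, -1.44671218e-05,
        1.35378175e+00, -2.06289796e-01]), 'dq': array([ 7.50155291e-04, -1.58068899e-03,  3.99518679e-07,  6.10430031e-04,
       -1.37682275e-03, -4.80116661e-05]), 'joint_efforts': array([-4.45682872e-04, -4.44896364e+01, -3.51321530e+01, -4.16591965e-04,
        9.27359273e-03,  2.13119881e-05]), 'eef_pos': array([0.14633367, 0.55551684, 0.23039744]), 'eef_rot': array([-2.74622965e-04,  1.28539092e-01,  9.91704074e-01, -8.09867027e-04]), 'wrist_force': array([ 0.11454011, -0.13869404,  0.3308733 ]), 'torque': array([ 0.00346674, -0.0094578 , -0.01920605]), 'opening': 0.9994127858050655}
scene 48.64931065950128 279.23557075132595 210.32515591590766 [[-0.855, 0.519, -0.004], [0.402, 0.657, -0.638], [-0.328, -0.547, -0.77]] [ 0.413 -0.153  1.021]
top 52.36882285346853 276.667133426034 207.08257256013198 [[0.091, -0.996, -0.006], [-0.975, -0.088, -0.205], [0.204, 0.024, -0.979]] [-0.035  0.493  0.838]
wrist 65.70646984690485 280.5760649884036 205.0732502630116 [[0.256, 0.967, -0.001], [0.925, -0.244, 0.292], [0.282, -0.076, -0.956]] [-0.574 -0.037  0.379]
```

View pics/scene0.png

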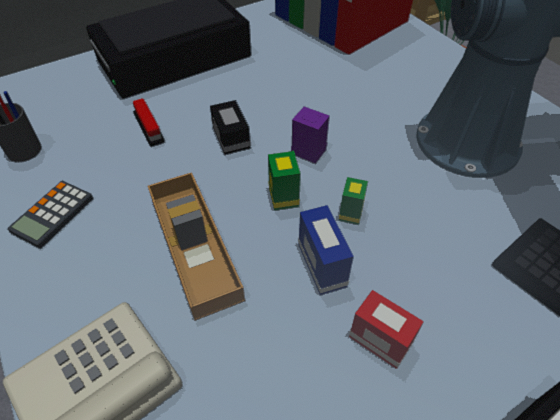

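View pics/top0.png

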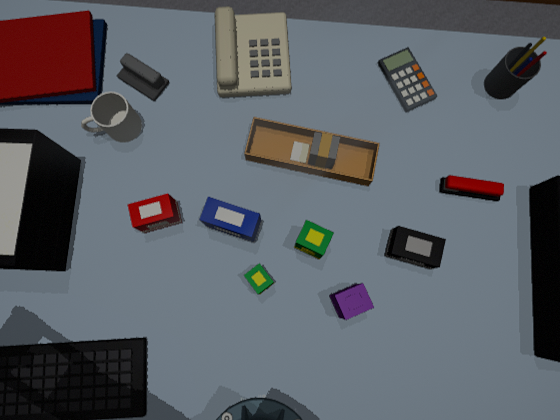

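View pics/wrist0.png

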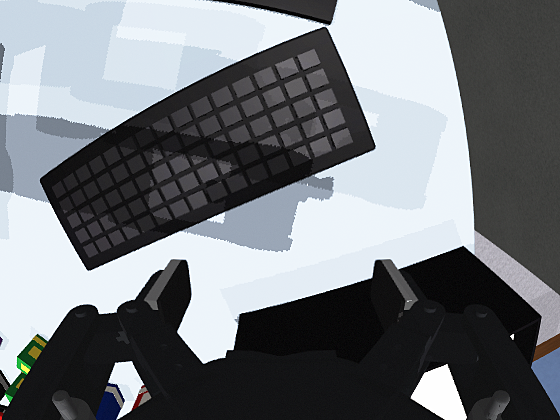

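The top view shows the carton at about (312,152) with the grey box shifted right. The blue box is at (230,217), the large green box at (314,238), the small green decoy at (259,279) and the purple one at (352,300). Next I'll measure the top faces.

```bash
cat > h.py <<'E'
import numpy as np,cv2
from bench import telemetry, imaging
def cam(n):
    c=imaging.camera(n); c["f"]=c["pixels"].shape[0]/2/np.tan(np.radians(c["vfov"])/2); c["R"]=np.array(c["R"]);c["t"]=np.array(c["t"]); return c
def ray(c,p,z):
    d=c["R"].T@np.array([(p[0]-c["cx"])/c["f"],(p[1]-c["cy"])/c["f"],1]); o=-c["R"].T@c["t"]
    return o+d*(z-o[2])/d[2]
def proj(c,X):
    X=c["R"]@np.asarray(X)+c["t"]; return np.array([c["cx"]+c["f"]*X[0]/X[2],c["cy"]+c["f"]*X[1]/X[2]])
E
python3 - <<'E'
from h import *
c=cam("top"); s=cam("scene")
im=c["pixels"]
cr=im[100:300,190:390]; cv2.imwrite("pics/topz.png",cv2.resize(cr,None,fx=3,fy=3,interpolation=cv2.INTER_CUBIC))
cr=s["pixels"][140:330,140:370]; cv2.imwrite("pics/scz.png",cv2.resize(cr,None,fx=3,fy=3,interpolation=cv2.INTER_CUBIC))
for p in [(222,210),(250,222),(255,236),(318,226),(305,245),(310,253),(300,120),(280,150),(350,160)]: print(p,im[p[1],p[0]])
E
```

```text
(222, 210) [148 152 152]
(250, 222) [111  47  26]
(255, 236) [55 41 34]
(318, 226) [ 35 103   0]
(305, 245) [ 44 109  15]
(310, 253) [ 0 44 45]
(300, 120) [132 122 112]
(280, 150) [ 62  99 129]
(350, 160) [ 58  97 129]
```

View pics/topz.png

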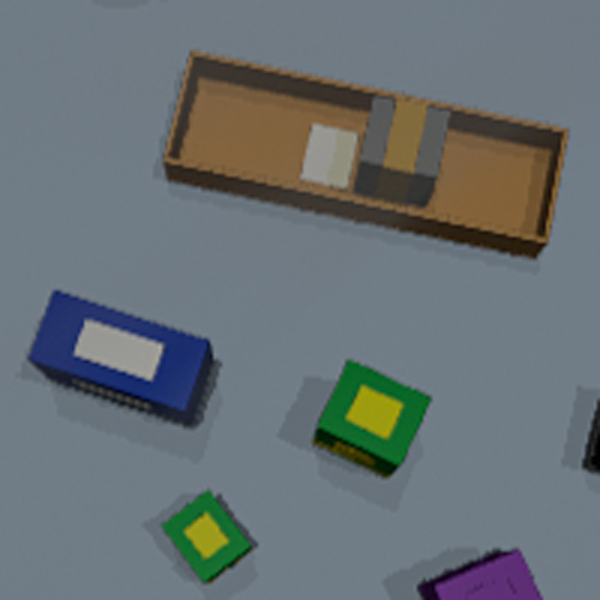

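View pics/scz.png

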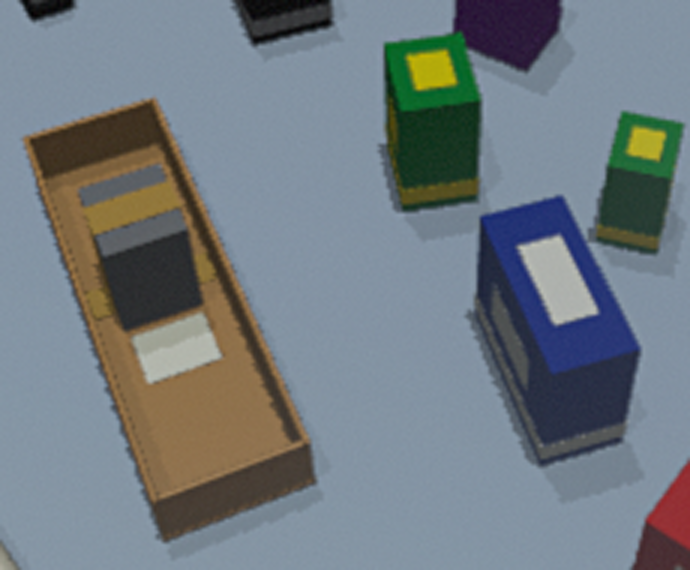

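```bash
cat >> h.py <<'E'
def rect(c,box,z,lohi,mode="m"):
    x0,y0,x1,y1=box; im=cv2.resize(c["pixels"][y0:y1,x0:x1],None,fx=4,fy=4,interpolation=cv2.INTER_CUBIC)
    hsv=cv2.cvtColor(im,cv2.COLOR_BGR2HSV)
    m=cv2.inRange(hsv,*[np.array(v) for v in lohi])
    m=cv2.morphologyEx(m,cv2.MORPH_OPEN,np.ones((7,7)))
    k=max(cv2.findContours(m,cv2.RETR_EXTERNAL,cv2.CHAIN_APPROX_NONE)[0],key=cv2.contourArea)
    k=cv2.convexHull(k)
    P=np.array([ray(c,((p[0][0]+.5)/4-.5+x0,(p[0][1]+.5)/4-.5+y0),z)[:2] for p in k],np.float32)
    r=cv2.minAreaRect(P*1000); b=cv2.boxPoints(r)
    e=(b[1]-b[0],b[2]-b[1]); L=max(e,key=np.linalg.norm)
    return np.round(r[0],1),np.round(sorted(r[1]),1),round(float(np.degrees(np.arctan2(L[1],L[0]))%180),1)
E
python3 - <<'E'
from h import *
c=cam("top"); s=cam("scene")
B=((105,100,80),(130,255,255)); G=((40,100,75),(85,255,255)); 
for v in (70,80,90):
  B=((105,100,v),(130,255,255)); G=((40,100,v),(85,255,255))
  print(v,"blue",rect(c,(190,185,275,250),.095,B),rect(s,(290,195,365,305),.095,B))
  print(v,"green",rect(c,(285,215,340,265),.095,G),rect(s,(260,145,308,215),.095,G))
K=((5,60,20),(25,255,255))
def P(c,pts,x0,y0,z): 
    q=np.array([ray(c,((u+.5)/3-.5+x0,(v+.5)/3-.5+y0),z)[:2] for u,v in pts])*1000
    print(np.round(q,1).tolist(),np.round(q.mean(0),1), [round(float(np.degrees(np.arctan2(*(q[j]-q[i])[::-1]))),1) for i,j in((0,1),(3,2),(0,3),(1,2))],[round(float(np.linalg.norm(q[j]-q[i])),1) for i,j in((0,1),(3,2),(0,3),(1,2))])
P(c,[(192,52),(568,129),(547,242),(166,163)],190,100,.045)
P(s,[(154,99),(308,442),(157,500),(25,139)],140,140,.045)
P(c,[(375,97),(448,110),(433,178),(360,164)],190,100,.079)
P(c,[(56,291),(212,341),(187,410),(31,357)],190,100,.095)
P(c,[(350,361),(430,403),(398,461),(316,430)],190,100,.095)
P(s,[(560,197),(638,350),(558,371),(482,218)],140,140,.095)
P(s,[(463,34),(480,95),(397,110),(385,44)],140,140,.095)
E
```

```text
70 blue (array([457.9,  99.5]), array([ 50.5, 110.1]), 76.9) (array([458.6, 101.1]), array([ 50.7, 111. ]), 76.3)
70 green (array([432.2, -70.3]), array([49.8, 60.2]), 69.7) (array([432.1, -68.5]), array([50.5, 60.4]), 69.7)
80 blue (array([458.2,  99.7]), array([ 50.1, 109.6]), 76.9) (array([458.2, 100.8]), array([ 50.1, 109.9]), 76.6)
80 green (array([432.4, -70.4]), array([49.4, 60.2]), 69.5) (array([432.2, -68.7]), array([49.4, 59.8]), 68.8)
90 blue (array([458.3,  99.8]), array([ 49.4, 109.2]), 76.6) (array([457.8, 100.6]), array([ 49.6, 109.4]), 76.6)
90 green (array([432.5, -70.5]), array([49.2, 60.1]), 69.5) (array([431.9, -68.8]), array([48.9, 58.9]), 69.1)
[[691.6, 78.0], [656.6, -197.8], [571.0, -186.6], [605.3, 87.9]] [631.1 -54.6] [-97.2, -97.1, 173.5, 172.5] [278.1, 276.7, 86.9, 86.3]
[[571.4, -183.6], [606.9, 90.9], [689.3, 80.5], [655.3, -193.9]] [630.7 -51.5] [82.6, 82.9, -7.0, -7.2] [276.8, 276.4, 84.5, 83.1]
[[654.9, -55.9], [649.8, -107.1], [599.5, -99.9], [605.1, -49.2]] [627.3 -78. ] [-95.7, -96.3, 172.3, 171.8] [51.4, 51.0, 50.2, 50.8]
[[493.6, 145.4], [469.3, 39.1], [422.5, 50.8], [448.1, 156.2]] [458.4  97.9] [-102.9, -103.6, 166.6, 166.0] [109.0, 108.5, 46.9, 48.3]
[[464.2, -52.2], [441.2, -106.0], [401.8, -87.9], [417.0, -33.7]] [431.1 -70. ] [-113.1, -105.7, 158.7, 155.4] [58.5, 56.3, 50.6, 43.4]
[[423.1, 53.9], [448.0, 159.0], [490.3, 148.1], [468.6, 43.9]] [457.5 101.2] [76.7, 78.3, -12.4, -14.4] [108.0, 106.5, 46.6, 43.6]
[[398.4, -86.2], [418.1, -36.4], [466.6, -51.6], [444.2, -103.8]] [431.8 -69.5] [68.5, 66.8, -21.0, -17.4] [53.6, 56.8, 49.0, 50.8]
```

```bash
cat >> h.py <<'E'
from scipy.spatial.transform import Rotation as Ro
def togo(xyz,ang,o=None):
    "remaining shift (units of 200mm, tool axes) and turn (pi) to TCP xyz (mm), tool y heading ang deg, pointing down"
    o=o or telemetry.get_obs(); w,x,y,z=o["eef_rot"]; R=Ro.from_quat([x,y,z,w])
    a=np.radians(ang); yv=np.array([np.cos(a),np.sin(a),0]); zv=np.array([0,0,-1.]); T=np.column_stack([np.cross(yv,zv),yv,zv])
    d=np.array(xyz)/1000-o["eef_pos"]
    rv=(R.inv()*Ro.from_matrix(T)).as_rotvec()/np.pi
    print("t",round(o["time_s"],2),"pos mm",np.round(o["eef_pos"]*1000,1),"open",round(o["opening"],3),"F",np.round(o["wrist_force"],1))
    print("shift units",np.round(R.inv().apply(d)/.2,3),"turn",np.round(rv,4),"| if turned first:",np.round(T.T@d/.2,3))
E
python3 -m pendant '[[[0,0,-0.2,0,0,0.05],[0,0,-0.2,0,0,0.055],[0,0,0,0,0,0.055],[0,0,0,0,0,0.055],[0,0,0,0,0,0.055],[0,0,0,0,0,0.055],[0,0,0,0,0,0.055],[0,0,0,0,0,0.055],[0,0,0,0,0,0.055],[0,0,0,0,0,0]]]' 0
python3 -c "
from h import *; togo((458.2,100.2,180),-13.3)"
```

```text
time_s: 1.6
eef_pos: [0.1463, 0.5555, 0.3133]
eef_rot: [0.0, 0.797, 0.603, -0.001]
wrist_force: [-0.0, 0.3, 0.5]
opening: 1.004
t 1.6 pos mm [146.3 555.5 313.3] open 1.004 F [-0.   0.3  0.5]
shift units [-1.766  2.12   0.668] turn [-0.0001  0.0004 -0.0137] | if turned first: [-1.857  2.041  0.667]
```

```bash

python3 -m pendant '[[[0,0,0,0,0,-0.0137],[-0.1,0.11,0,0,0,0],[-0.18,0.2,0,0,0,0],[-0.2,0.22,0,0,0,0],[-0.2,0.22,0,0,0,0],[-0.2,0.22,0,0,0,0],[-0.2,0.22,0,0,0,0],[-0.2,0.22,0.1,0,0,0],[-0.2,0.22,0.15,0,0,0],[-0.19,0.2,0.2,0,0,0],[-0.15,0.17,0.1,0,0,0],[0,0,0,0,0,0]]]' 0
python3 -c "
from h import *; togo((458.2,100.2,120),-13.3)
w=cam('wrist');cv2.imwrite('pics/w1.png',w['pixels']);t=cam('top');cv2.imwrite('pics/t1.png',t['pixels'][100:320,100:440])"
```

```text
time_s: 3.1
eef_pos: [0.4669, 0.1154, 0.2103]
eef_rot: [0.002, 0.767, 0.642, 0.004]
wrist_force: [-0.4, 0.2, 0.4]
opening: 1.002
t 3.1 pos mm [466.9 115.4 210.3] open 1.002 F [-0.4  0.2  0.4]
shift units [-0.084 -0.033  0.451] turn [ 0.0025 -0.0013  0.0176] | if turned first: [-0.084 -0.025  0.452]
```

View pics/w1.png

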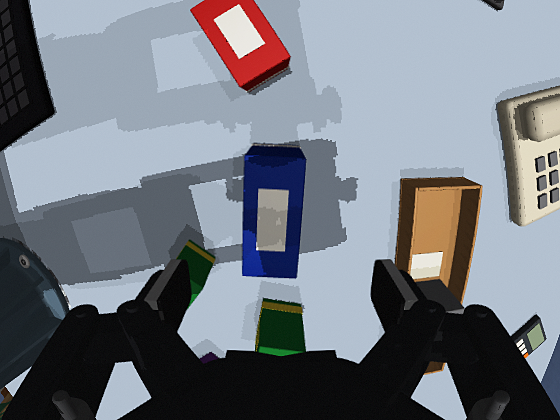

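The wrist view shows the blue box at (272,212), aligned and centred between the pads (columns 175 and 385). I'll align the last bit and descend.

```bash

python3 -m pendant '[[[-0.084,-0.025,0.1,0.0025,-0.0013,0.0176],[0,0,0.15,0,0,0],[0,0,0.15,0,0,0],[0,0,0.05,0,0,0],[0,0,0,0,0,0]]]' 0
python3 -c "
from h import *; togo((458.2,100.2,63),-13.3)"
```

```text
time_s: 3.82
eef_pos: [0.4598, 0.1076, 0.1253]
eef_rot: [0.003, 0.779, 0.627, 0.005]
wrist_force: [0.6, -0.6, 1.0]
opening: 1.001
t 3.83 pos mm [459.8 107.6 125.3] open 1.001 F [ 0.6 -0.6  1. ]
shift units [-0.039 -0.003  0.311] turn [ 0.0034 -0.0014  0.005 ] | if turned first: [-0.038  0.001  0.312]
```

```bash

python3 -m pendant '[[[-0.039,-0.003,0,0.0034,-0.0014,0.005],[-0.01,0,0.08,0,0,0],[0,0,0.12,0,0,0],[0,0,0.1,0,0,0],[0,0,0.03,0,0,0],[0,0,0,0,0,0]]]' 0
python3 -c "
from h import *; togo((458.2,100.2,63),-13.3)"
```

```text
time_s: 4.58
eef_pos: [0.4599, 0.0972, 0.0597]
eef_rot: [0.002, 0.784, 0.62, 0.002]
wrist_force: [0.2, 0.5, 1.1]
opening: 1.0
t 4.58 pos mm [459.9  97.2  59.7] open 1.0 F [0.2 0.5 1.1]
shift units [ 0.013 -0.012 -0.017] turn [ 0.0021 -0.0004 -0.0002] | if turned first: [ 0.013 -0.012 -0.017]
```

```bash

python3 -m pendant '[[[0.01,-0.01,0,0.002,0,0],[0,0,0,0,0,0],[0,0,0,0,0,0],[0,0,0,0,0,0],[0,0,0,0,0,0],[0,0,0,0,0,0],[0,0,0,0,0,0],[0,0,0,0,0,0]]]' 1
python3 -c "
from h import *; togo((458.2,100.2,180),-13.3)"
```

```text
time_s: 5.58
eef_pos: [0.4592, 0.0998, 0.0611]
eef_rot: [0.0, 0.784, 0.62, 0.001]
wrist_force: [-0.4, -0.1, -2.1]
opening: 0.576
t 5.58 pos mm [459.2  99.8  61.1] open 0.576 F [-0.4 -0.1 -2.1]
shift units [ 0.002 -0.004 -0.595] turn [ 0.0007 -0.0005 -0.0001] | if turned first: [ 0.001 -0.005 -0.595]
```

```bash

python3 -m pendant '[[[0,0,-0.03,0,0,0],[0,0,-0.08,0,0,0],[0,0,-0.12,0,0,0],[0,0,-0.12,0,0,0],[0,0,-0.12,0,0,0],[0,0,-0.08,0,0,0],[0,0,-0.03,0,0,0],[0,0,0,0,0,0]]]' 1
python3 -c "
from h import *; togo((639.7,16,175),-7.2)"
```

```text
time_s: 6.58
eef_pos: [0.4596, 0.0997, 0.1872]
eef_rot: [0.002, 0.784, 0.62, 0.003]
wrist_force: [0.4, -0.3, -2.2]
opening: 0.578
t 6.58 pos mm [459.6  99.7 187.2] open 0.578 F [ 0.4 -0.3 -2.2]
shift units [-0.2    0.972  0.068] turn [ 0.0024 -0.0007 -0.0339] | if turned first: [-0.302  0.946  0.061]
```

```bash

python3 -m pendant '[[[0,0,0,0,0,-0.01],[0,0,0,0,0,-0.014],[0,0,0,0,0,-0.01],[-0.03,0.1,0,0,0,0],[-0.05,0.15,0,0,0,0],[-0.05,0.15,0,0,0,0],[-0.05,0.15,0,0,0,0],[-0.05,0.15,0,0,0,0],[-0.04,0.13,0,0,0,0],[-0.03,0.08,0,0,0,0],[0,0,0,0,0,0]]]' 1
python3 -c "
from h import *; togo((639.7,16,150),-7.2)
for n in ('top','scene'):
    w=cam(n);cv2.imwrite(f'pics/{n}2.png',w['pixels'])"
```

```text
time_s: 7.95
eef_pos: [0.6339, 0.0171, 0.1778]
eef_rot: [-0.004, 0.745, 0.667, -0.002]
wrist_force: [-0.3, -0.2, -2.3]
opening: 0.58
t 7.95 pos mm [633.9  17.1 177.8] open 0.58 F [-0.3 -0.2 -2.3]
shift units [-0.003  0.03   0.139] turn [-0.0025 -0.0006  0.0048] | if turned first: [-0.002  0.029  0.139]
```

View pics/scene2.png

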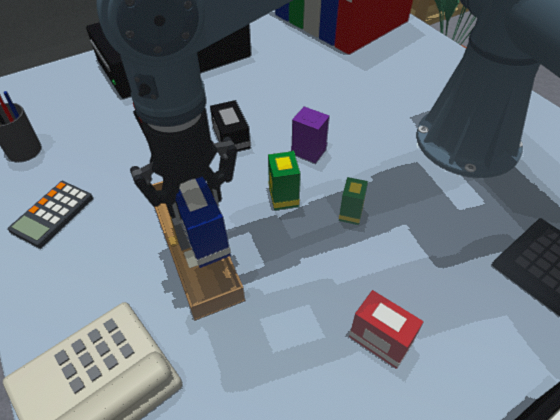

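View pics/top2.png

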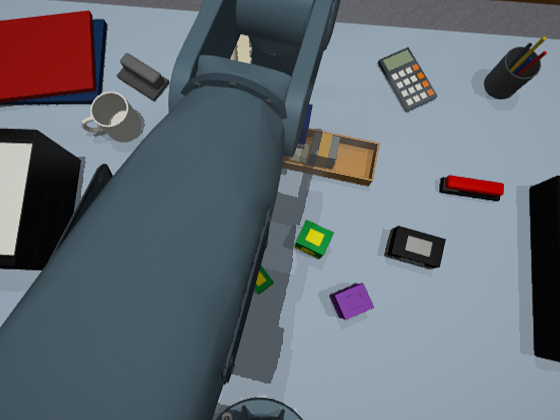

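The scene view shows the blue box held upright over the long gap (about (205,220)). Lower it in stages.

```bash

python3 -m pendant '[[[-0.002,0.029,0,-0.0025,-0.0006,0.0048],[0,0,0.06,0,0,0],[0,0,0.06,0,0,0],[0,0,0.02,0,0,0],[0,0,0,0,0,0]]]' 1
python3 -c "
from h import *; togo((639.7,16,115),-7.2)"
```

```text
time_s: 8.68
eef_pos: [0.6366, 0.0184, 0.1469]
eef_rot: [-0.001, 0.75, 0.662, -0.001]
wrist_force: [0.0, -0.1, -2.1]
opening: 0.575
t 8.68 pos mm [636.6  18.4 146.9] open 0.575 F [ 0.  -0.1 -2.1]
shift units [-0.01   0.018  0.159] turn [-0.001  -0.0001  0.0004] | if turned first: [-0.01   0.017  0.159]
```

```bash

python3 -m pendant '[[[-0.01,0.017,0,-0.001,0,0],[0,0.003,0.05,0,0,0],[0,0,0.06,0,0,0],[0,0,0.04,0,0,0],[0,0,0,0,0,0],[0,0,0,0,0,0]]]' 1
python3 -c "
from h import *; togo((639.7,16,68),-7.2)
for n in ('wrist','scene'):
    w=cam(n);cv2.imwrite(f'pics/{n}3.png',w['pixels'])"
```

```text
time_s: 9.43
eef_pos: [0.6407, 0.0156, 0.1148]
eef_rot: [0.0, 0.75, 0.662, 0.0]
wrist_force: [0.0, -0.2, -2.3]
opening: 0.574
t 9.43 pos mm [640.7  15.6 114.8] open 0.574 F [ 0.  -0.2 -2.3]
shift units [ 0.001 -0.006  0.234] turn [ 0.0001 -0.0001  0.0004] | if turned first: [ 0.001 -0.005  0.234]
```

View pics/wrist3.png

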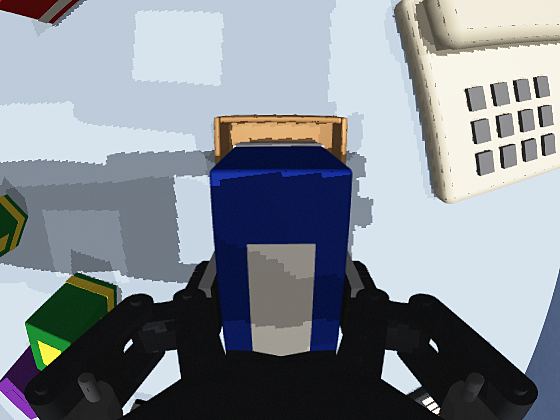

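View pics/scene3.png

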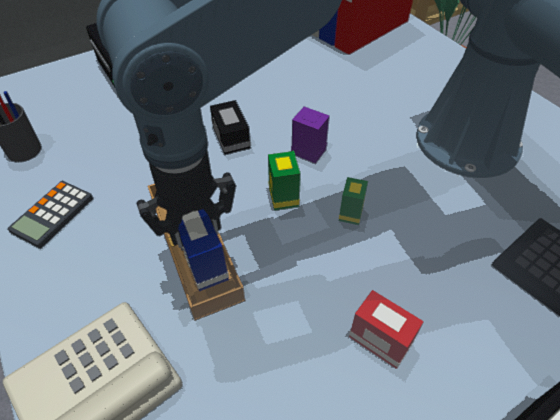

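Both views agree: in the wrist view the box (columns 212–350) is centred on the carton (215–348).

```bash

python3 -m pendant '[[[0,-0.005,0.04,0,0,0],[0,0,0.06,0,0,0],[0,0,0.06,0,0,0],[0,0,0.04,0,0,0],[0,0,0.01,0,0,0],[0,0,0,0,0,0]]]' 1
python3 -c "
from h import *; togo((639.7,16,65),-7.2)"
```

```text
time_s: 10.28
eef_pos: [0.6395, 0.0158, 0.0696]
eef_rot: [-0.0, 0.75, 0.662, 0.0]
wrist_force: [0.9, -0.8, -2.2]
opening: 0.574
t 10.28 pos mm [639.5  15.8  69.6] open 0.574 F [ 0.9 -0.8 -2.2]
shift units [0.001 0.001 0.023] turn [ 0.     -0.0001  0.0004] | if turned first: [0.001 0.001 0.023]
```

```bash

python3 -m pendant '[[[0,0,0.01,0,0,0],[0,0,0.01,0,0,0],[0,0,0.005,0,0,0],[0,0,0,0,0,0]]]' 1
```

```text
time_s: 10.78
eef_pos: [0.6404, 0.0157, 0.0655]
eef_rot: [0.001, 0.75, 0.662, 0.001]
wrist_force: [0.5, 0.1, -3.0]
opening: 0.575
```

```bash

python3 -m pendant '[[[0,0,0.006,0,0,0],[0,0,0.006,0,0,0],[0,0,0,0,0,0]]]' 1
```

```text
time_s: 11.15
eef_pos: [0.6409, 0.0156, 0.0654]
eef_rot: [0.001, 0.75, 0.662, 0.001]
wrist_force: [0.3, 0.6, -2.6]
opening: 0.573
```

```bash

python3 -m pendant '[[[0,0,0.015,0,0,0],[0,0,0.015,0,0,0]]]' 1
```

```text
time_s: 11.4
eef_pos: [0.6412, 0.0154, 0.065]
eef_rot: [0.001, 0.75, 0.662, 0.001]
wrist_force: [-13.6, 0.3, 22.9]
opening: 0.575
```

In contact with the floor (+23 N), so release.

```bash

python3 -m pendant '[[[0,0,-0.002,0,0,0],[0,0,0,0,0,0]]]' 1
python3 -m pendant '[[[0,0,0,0,0,0],[0,0,0,0,0,0],[0,0,0,0,0,0],[0,0,0,0,0,0],[0,0,0,0,0,0]]]' 0
python3 -c "
from h import *; togo((639.7,16,200),-7.2)"
```

```text
time_s: 11.65
eef_pos: [0.6417, 0.0154, 0.0659]
eef_rot: [0.002, 0.75, 0.662, 0.001]
wrist_force: [-0.1, 0.1, -2.5]
opening: 0.579
time_s: 12.28
eef_pos: [0.6421, 0.0152, 0.0654]
eef_rot: [0.002, 0.75, 0.662, 0.001]
wrist_force: [0.8, -1.0, 0.1]
opening: 0.999
t 12.28 pos mm [642.1  15.2  65.4] open 0.999 F [ 0.8 -1.   0.1]
shift units [ 0.002 -0.009 -0.673] turn [0.0014 0.0002 0.0005] | if turned first: [ 0.002 -0.012 -0.673]
```

Back off straight up to clear.

```bash

python3 -m pendant '[[[0,-0.01,-0.05,0,0,0],[0,0,-0.1,0,0,0],[0,0,-0.15,0,0,0],[0,0,-0.2,0,0,0],[0,0,-0.15,0,0,0],[0,0,-0.05,0,0,0],[0,0,0,0,0,0]]]' 0
python3 -c "
from h import *; togo((432.2,-69.5,190),-20.5)
s=cam('scene');cv2.imwrite('pics/scene4.png',s['pixels'])"
```

```text
time_s: 13.15
eef_pos: [0.6403, 0.0156, 0.2176]
eef_rot: [0.004, 0.75, 0.662, 0.003]
wrist_force: [-0.3, 0.2, -0.9]
opening: 1.0
t 13.15 pos mm [640.3  15.6 217.6] open 1.0 F [-0.3  0.2 -0.9]
shift units [-0.551 -0.981  0.128] turn [ 0.0035 -0.0001  0.0744] | if turned first: [-0.763 -0.825  0.138]
```

View pics/scene4.png

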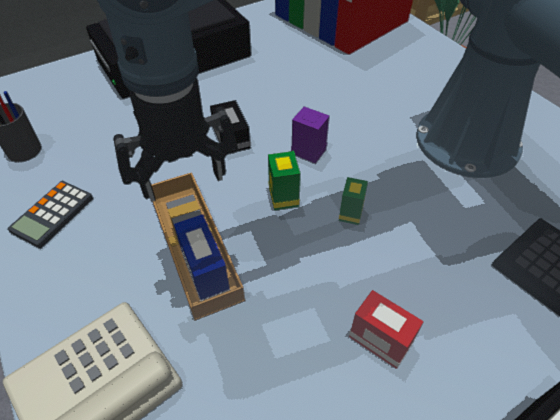

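The blue box stands in the long gap at (203,250), upright and free. Now the green box.

```bash

python3 -m pendant '[[[0,0,0,0.0035,0,0.03],[0,0,0,0,0,0.03],[0,0,0,0,0,0.014],[-0.07,-0.08,0,0,0,0],[-0.13,-0.14,0,0,0,0],[-0.14,-0.15,0,0,0,0],[-0.14,-0.15,0.02,0,0,0],[-0.13,-0.14,0.04,0,0,0],[-0.1,-0.11,0.04,0,0,0],[-0.05,-0.05,0.03,0,0,0],[0,0,0,0,0,0]]]' 0
python3 -c "
from h import *; togo((432.2,-69.5,125),-20.5)"
```

```text
time_s: 14.58
eef_pos: [0.4154, -0.067, 0.1739]
eef_rot: [-0.013, 0.823, 0.567, -0.011]
wrist_force: [0.5, 0.3, -0.5]
opening: 1.0
t 14.57 pos mm [415.4 -67.  173.9] open 1.0 F [ 0.5  0.3 -0.5]
shift units [0.019 0.091 0.242] turn [-0.0105  0.0012 -0.0021] | if turned first: [0.018 0.083 0.244]
```

```bash

python3 -m pendant '[[[0.01,0.05,0,-0.0105,0.001,-0.002],[0.008,0.035,0.08,0,0,0],[0,0,0.08,0,0,0],[0,0,0.06,0,0,0],[0,0,0,0,0,0]]]' 0
python3 -c "
from h import *; togo((432.2,-69.5,61),-20.5)
w=cam('wrist');cv2.imwrite('pics/w5.png',w['pixels'])"
```

```text
time_s: 15.2
eef_pos: [0.4377, -0.0692, 0.1281]
eef_rot: [0.003, 0.821, 0.571, 0.002]
wrist_force: [-0.1, 0.1, -0.6]
opening: 0.999
t 15.2 pos mm [437.7 -69.2 128.1] open 0.999 F [-0.1  0.1 -0.6]
shift units [-0.011 -0.028  0.336] turn [ 0.0022 -0.0003  0.0008] | if turned first: [-0.011 -0.025  0.336]
```

View pics/w5.png

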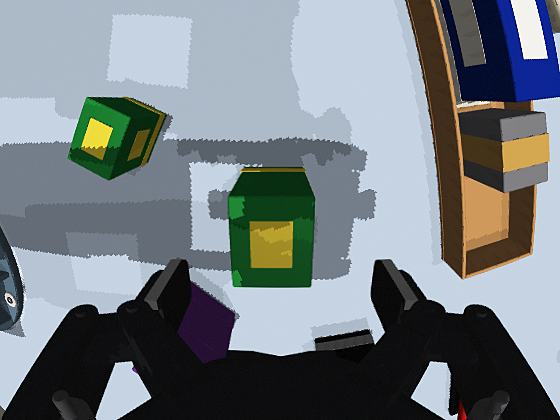

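The large green box at (272,240) is aligned between the pads. The purple box shows behind the left finger, so I'll check its clearance from the first top image.

```bash
python3 - <<'E'
from h import *
c=cam('top'); c['pixels']=cv2.imread('pics/top0.png')
for z in (.06,.09): print([np.round(ray(c,p,z)[:2]*1000).tolist() for p in ((331,294),(364,284),(373,302),(338,318))], rect(c,(320,275,385,330),z,((135,60,50),(165,255,255))))
o=telemetry.get_obs();w,x,y,z=o['eef_rot'];R=Ro.from_quat([x,y,z,w]).as_matrix()
a=np.radians(-20.5);yv=np.array([np.cos(a),np.sin(a)])
print("neg finger",np.array([432,-69.5])-yv*57)
E
```

```text
[[327.0, -114.0], [352.0, -178.0], [319.0, -197.0], [283.0, -130.0]] (array([ 318.3, -159. ]), array([52.7, 63. ]), 118.1)
[[327.0, -110.0], [351.0, -172.0], [319.0, -190.0], [284.0, -126.0]] (array([ 318.1, -153.9]), array([50.9, 60.8]), 118.1)
neg finger [378.60968521 -49.53817927]
```

The purple box is more than 50 mm clear. Descend.

```bash

python3 -m pendant '[[[-0.011,-0.025,0.04,0.002,0,0],[0,0,0.08,0,0,0],[0,0,0.1,0,0,0],[0,0,0.08,0,0,0],[0,0,0.03,0,0,0],[0,0,0,0,0,0]]]' 0
python3 -c "
from h import *; togo((432.2,-69.5,61),-20.5)"
```

```text
time_s: 16.05
eef_pos: [0.4337, -0.0709, 0.0628]
eef_rot: [0.003, 0.821, 0.571, 0.002]
wrist_force: [-0.2, -0.7, 0.3]
opening: 1.001
t 16.05 pos mm [433.7 -70.9  62.8] open 1.001 F [-0.2 -0.7  0.3]
shift units [ 0.004 -0.01   0.009] turn [ 0.0021 -0.      0.0008] | if turned first: [ 0.004 -0.01   0.009]
```

```bash

python3 -m pendant '[[[0.004,-0.01,0.008,0.002,0,0],[0,0,0,0,0,0],[0,0,0,0,0,0],[0,0,0,0,0,0],[0,0,0,0,0,0],[0,0,0,0,0,0],[0,0,0,0,0,0],[0,0,0,0,0,0]]]' 1
python3 -c "
from h import *; togo((432.2,-69.5,61),-20.5)"
python3 -m pendant '[[[0,0,-0.03,0,0,0],[0,0,-0.08,0,0,0],[0,0,-0.12,0,0,0],[0,0,-0.12,0,0,0],[0,0,-0.12,0,0,0],[0,0,-0.08,0,0,0],[0,0,-0.03,0,0,0],[0,0,0,0,0,0]]]' 1
python3 -c "
from h import *; togo((619.2,-146.8,175),-7.2)"
```

```text
time_s: 17.05
eef_pos: [0.4329, -0.0697, 0.0625]
eef_rot: [0.001, 0.821, 0.571, 0.001]
wrist_force: [-0.5, -0.0, -0.1]
opening: 0.577
t 17.05 pos mm [432.9 -69.7  62.5] open 0.577 F [-0.5 -0.  -0.1]
shift units [-0.    -0.004  0.007] turn [ 0.0008 -0.      0.0008] | if turned first: [-0.    -0.004  0.007]
time_s: 18.05
eef_pos: [0.4322, -0.0694, 0.1839]
eef_rot: [0.001, 0.821, 0.571, 0.001]
wrist_force: [0.4, 0.0, -2.7]
opening: 0.578
t 18.05 pos mm [432.2 -69.4 183.9] open 0.578 F [ 0.4  0.  -2.7]
shift units [-0.037  1.011  0.047] turn [ 0.0009  0.0001 -0.0731] | if turned first: [-0.267  0.976  0.044]
```

```bash

python3 -m pendant '[[[0,0,0,0,0,-0.025],[0,0,0,0,0,-0.03],[0,0,0,0,0,-0.018],[-0.03,0.1,0,0,0,0],[-0.04,0.15,0,0,0,0],[-0.04,0.15,0,0,0,0],[-0.04,0.15,0,0,0,0],[-0.04,0.15,0,0,0,0],[-0.04,0.13,0,0,0,0],[-0.03,0.1,0,0,0,0],[0,0,0,0,0,0]]]' 1
python3 -c "
from h import *; togo((619.2,-146.8,150),-7.2)"
```

```text
time_s: 19.42
eef_pos: [0.6095, -0.1424, 0.1688]
eef_rot: [-0.008, 0.748, 0.664, -0.004]
wrist_force: [-0.7, 1.3, -1.5]
opening: 0.577
t 19.43 pos mm [ 609.5 -142.4  168.8] open 0.577 F [-0.7  1.3 -1.5]
shift units [-0.016  0.052  0.093] turn [-0.0055 -0.0018  0.0023] | if turned first: [-0.015  0.051  0.094]
```

```bash

python3 -m pendant '[[[-0.015,0.05,0,-0.0055,-0.0018,0.0023],[0,0,0.04,0,0,0],[0,0,0.05,0,0,0],[0,0,0.02,0,0,0],[0,0,0,0,0,0]]]' 1
python3 -c "
from h import *; togo((619.2,-146.8,150),-7.2)
for n in ('top','scene','wrist'):
    w=cam(n);cv2.imwrite(f'pics/{n}6.png',w['pixels'])"
```

```text
time_s: 20.05
eef_pos: [0.6165, -0.1451, 0.1429]
eef_rot: [-0.002, 0.75, 0.661, -0.001]
wrist_force: [0.7, 0.1, -1.8]
opening: 0.579
t 20.05 pos mm [ 616.5 -145.1  142.9] open 0.579 F [ 0.7  0.1 -1.8]
shift units [-0.006  0.014 -0.035] turn [-0.0011 -0.0003 -0.    ] | if turned first: [-0.007  0.014 -0.035]
```

View pics/wrist6.png

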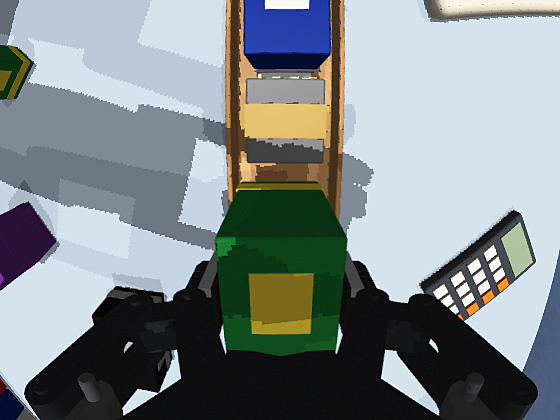

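View pics/scene6.png

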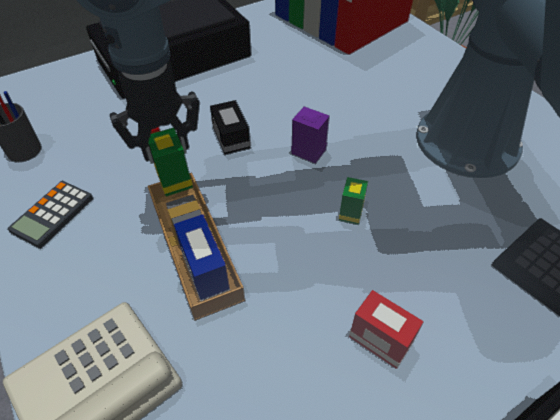

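The wrist view shows green at (282,290), centred on the carton columns (232–343), with the grey box ahead of it and clear. Lower.

```bash

python3 -m pendant '[[[-0.007,0.014,0,-0.001,0,0],[0,0.003,0.05,0,0,0],[0,0,0.05,0,0,0],[0,0,0.04,0,0,0],[0,0,0,0,0,0],[0,0,0,0,0,0]]]' 1
python3 -c "
from h import *; togo((619.2,-146.8,72),-7.2)"
```

```text
time_s: 20.95
eef_pos: [0.6206, -0.1474, 0.1137]
eef_rot: [0.0, 0.75, 0.661, 0.001]
wrist_force: [1.1, 0.2, -2.3]
opening: 0.572
t 20.95 pos mm [ 620.6 -147.4  113.7] open 0.572 F [ 1.1  0.2 -2.3]
shift units [ 0.002 -0.008  0.208] turn [ 0.0004 -0.0002 -0.0001] | if turned first: [ 0.002 -0.007  0.208]
```

```bash

python3 -m pendant '[[[0.002,-0.007,0.04,0,0,0],[0,0,0.06,0,0,0],[0,0,0.05,0,0,0],[0,0,0.03,0,0,0],[0,0,0.01,0,0,0],[0,0,0,0,0,0]]]' 1
python3 -m pendant '[[[0,0,0.01,0,0,0],[0,0,0.01,0,0,0],[0,0,0.005,0,0,0],[0,0,0,0,0,0]]]' 1
python3 -c "
from h import *; togo((619.2,-146.8,66.5),-7.2)"
```

```text
time_s: 21.7
eef_pos: [0.6192, -0.1467, 0.0729]
eef_rot: [0.0, 0.75, 0.661, 0.001]
wrist_force: [-0.3, -0.4, -0.5]
opening: 0.575
time_s: 22.2
eef_pos: [0.6198, -0.147, 0.0685]
eef_rot: [0.001, 0.75, 0.661, 0.001]
wrist_force: [0.3, -0.1, -2.1]
opening: 0.577
t 22.2 pos mm [ 619.8 -147.    68.5] open 0.577 F [ 0.3 -0.1 -2.1]
shift units [ 0.001 -0.003  0.01 ] turn [ 0.0008 -0.     -0.    ] | if turned first: [ 0.001 -0.003  0.01 ]
```

```bash

python3 -m pendant '[[[0,0,0.01,0,0,0],[0,0,0.01,0,0,0]]]' 1
python3 -m pendant '[[[0,0,0.01,0,0,0]]]' 1
```

```text
time_s: 22.45
eef_pos: [0.6201, -0.1472, 0.0664]
eef_rot: [0.001, 0.75, 0.661, 0.001]
wrist_force: [-9.5, 2.5, 20.3]
opening: 0.578
time_s: 22.58
eef_pos: [0.6201, -0.1472, 0.0664]
eef_rot: [0.001, 0.75, 0.661, 0.001]
wrist_force: [-8.0, 1.7, 15.6]
opening: 0.575
```

Contact with the floor. Release and back off.

```bash

python3 -m pendant '[[[0,0,0,0,0,0],[0,0,0,0,0,0]]]' 1
python3 -m pendant '[[[0,0,0,0,0,0],[0,0,0,0,0,0],[0,0,0,0,0,0],[0,0,0,0,0,0],[0,0,0,0,0,0]]]' 0
python3 -m pendant '[[[0,-0.01,-0.05,0,0,0],[0,0,-0.1,0,0,0],[0,0,-0.15,0,0,0],[0,0,-0.2,0,0,0],[0,0,-0.15,0,0,0],[0,0,-0.05,0,0,0],[0,0,0,0,0,0]]]' 0
python3 -m pendant '[[[0,-0.1,0,0,0,0],[0,-0.2,0,0,0,0],[-0.1,-0.2,0,0,0,0],[-0.15,-0.2,0,0,0,0],[-0.15,-0.2,0,0,0,0],[-0.15,-0.1,0,0,0,0],[-0.15,0,0,0,0,0],[-0.1,0,0,0,0,0],[0,0,0,0,0,0]]]' 0
python3 -c "
from h import *; togo((619.2,-146.8,66.5),-7.2)
s=cam('scene');c=cam('top')
cv2.imwrite('pics/scene7.png',s['pixels']);cv2.imwrite('pics/top7.png',c['pixels'])"
```

```text
time_s: 22.82
eef_pos: [0.6204, -0.1472, 0.0669]
eef_rot: [0.002, 0.75, 0.661, 0.001]
wrist_force: [-0.7, -0.3, -0.8]
opening: 0.575
time_s: 23.45
eef_pos: [0.6206, -0.1474, 0.0667]
eef_rot: [0.002, 0.75, 0.661, 0.001]
wrist_force: [-0.1, 0.0, 0.1]
opening: 1.001
time_s: 24.32
eef_pos: [0.6189, -0.1473, 0.2187]
eef_rot: [0.004, 0.75, 0.661, 0.002]
wrist_force: [-0.2, -0.5, 0.4]
opening: 0.998
time_s: 25.45
eef_pos: [0.3888, -0.2798, 0.2053]
eef_rot: [-0.005, 0.75, 0.662, 0.001]
wrist_force: [0.2, 0.4, -0.4]
opening: 1.001
t 25.45 pos mm [ 388.8 -279.8  205.3] open 1.001 F [ 0.2  0.4 -0.4]
shift units [0.797 1.065 0.693] turn [-0.0019 -0.0023  0.0005] | if turned first: [0.804 1.06  0.694]
```

View pics/scene7.png

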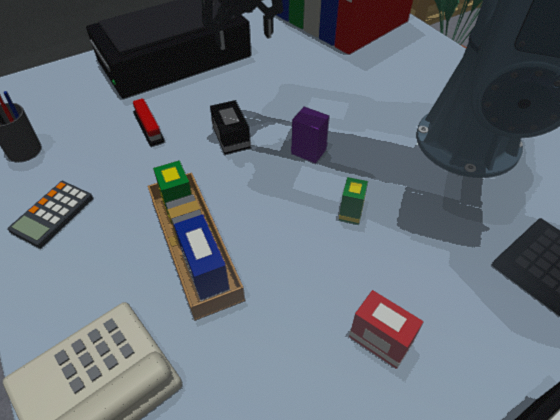

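View pics/top7.png

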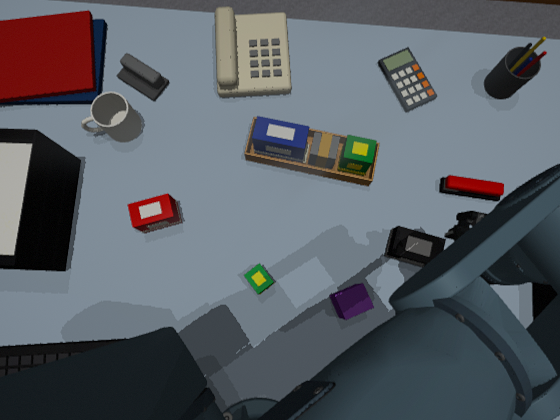

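Both boxes stand in the carton: top view blue at (280,136) and green at (359,152), scene view (202,255) and (172,180). I'll check position and height numerically across the two views.

```bash
python3 - <<'E'
from h import *
c=cam('top');s=cam('scene')
B=((105,100,80),(130,255,255)); G=((40,100,75),(85,255,255))
u=np.array([.1253,.9921]);v=np.array([.9921,-.1253]);C=np.array([631,-53])
for n,M,b1,b2 in(("blue",B,(243,110,315,165),(165,205,235,300)),("green",G,(335,130,380,178),(145,155,195,203))):
    for q in (rect(c,b1,.099,M),rect(s,b2,.099,M)): print(n,q,"carton xy",np.round([(q[0]-C)@v,(q[0]-C)@u],1))
E
```

```text
blue (array([640.7,  15. ]), array([ 49.9, 110. ]), 83.1) carton xy [ 1.1 68.7]
blue (array([640.6,  16.1]), array([ 50.5, 110. ]), 83.0) carton xy [ 0.9 69.8]
green (array([ 619.6, -147.7]), array([49.5, 60.4]), 82.8) carton xy [  0.6 -95.4]
green (array([ 619.4, -146. ]), array([50.7, 59.8]), 82.5) carton xy [  0.1 -93.7]
```

Both views agree at the expected top height (99 mm), with full face sizes, so both boxes are upright and on the floor. Handing in.

```bash
python3 -c "
from bench import ctrl; print(ctrl.hand_in())"
```

```text
the job is handed in; nothing more can be done
None
```

I stood the blue box in the long gap and the large green box in the short gap, lowered each until it touched the carton floor, let go, and backed the arm well clear. The job was handed in at about 26 s of the 54 s allowed; it reports no verdict.

| Box | Position in carton (x, y), two views | Gap middle (y) |
|---|---|---|
| Blue | about (1, 69) mm | 69.5 mm |
| Green | about (0.4, −94.5) mm | −94.5 mm |

- **Upright and on the floor:** assuming tops at 99 mm, the height for boxes standing on the carton floor, the top and scene views agree to 2 mm and both show full-size top faces.
- **Forces:** the wrist force peaked at about 23–27 N in the readings as each box touched the floor, and was near zero after release.
- **Checks:** none failed or disagreed beyond the 2 mm calibration tolerance. I judged uprightness and rest from the pictures, since tilt and speed could not be measured directly.

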